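# Change battery packs at the bench charger

## Robot

A 6-joint arm with a two-finger parallel gripper is mounted at the origin on the work surface. World frame = base frame: x ahead of the robot, y to its left, z up, the work surface at z = 0. Lengths are in m, angles in rad, forces in N, time in s.
With the tool pointing down it reaches from about 0.25 to 0.775 m from the base axis. Payload 4 kg.
Tool frame: the origin (TCP) lies midway between the tips of the shut fingers; the grasp point (between the pads) lies 19 mm behind it; z points along the fingers, y is the direction in which the jaws open and shut (so a half turn about z gives the same grasp; the last joint's range is limited). The gripper opens to 94 mm and grips with 3 to 60 N. Pads are 16 mm wide; open, the fingers measure 119 mm over their backs; the gripper's body (75 mm by 177 mm) begins 78 mm behind the grasp point.
Start: joints at [-1.442, 0.087, 1.371, -0, 1.684, -0.103], TCP at [0.126, -0.535, 0.206] pointing down, gripper open.
Joint ranges: [-3.1, 3.1], [-0.76, 2.03], [0.27, 2.55], [-1.08, 4.22], [0.17, 2.65], [-2.57, 2.57]. Speed limits (rad/s): [2.79, 2.79, 3.14, 3.14, 3.14, 3.14].

## Interface

Orientations are given as a 3x3 rotation matrix whose columns are the frame's x, y, z axes.
In Python, from cell import robot gives the robot as it stands.
- The arm moves only by the shell command python3 -m creep 'ROWS' [OPENING] [FORCE]. ROWS is a JSON object of lists of equal length, an entry for each row: "delta_pos": the shift along the tool's x, y, z in cm, a list of three; "turn": the turn about the tool's z in rad. A call has 1 to 5 rows; each row is the pose to reach, as a shift and turn from the pose commanded when the call began, along the tool's axes at that moment; what a row does not reach only later rows make up. A row lasts 1/8 s, in which the tool goes at most 62.5 mm and 10.7 degrees, less where a joint would pass 70% of its speed; a pose out of reach is approached as far as the arm can. A call with a gripper value outside its range is refused whole. OPENING is the closure, from 0 (fully open) to 1 (shut), set as the call begins (- or left out, the last holds). The fingers move at their own pace and stop on an object; FORCE is the grip in N (left out, the last holds). Time passes only in rows, so rows that repeat a pose let the fingers close. It gives the time, the measured TCP pose, the force and the opening at its end, in the units of the state.
- robot.sense(): the state, without advancing time (a new reading comes with each control period).
- robot.capture(name): name is "scene" or "top" or "wrist"; returns (picture, depth): 384x512x3 uint8, red, green, blue; 384x512 float32, m along the optical axis (not along the pixel's ray), 0 where there is no reading.
- robot.camera_model(name): a dict with "fx", "fy", "cx", "cy" (pixels), "camera_from_world" (4x4, takes a point from world to camera coordinates); the wrist camera has in their place "T_tool_cam" (4x4, takes a point from camera to tool coordinates, whose origin is the TCP and whose axes are the flange's). Camera axes: x right, y down, z forward; pixel columns grow to the right and rows downward; lengths in m; the calibration is good to about 2 mm. A picture is of the moment at which its call begins: read the wrist's pose just before it. camera_model takes no time and is no camera call.
- robot.hand_in(): hands the job in, once; it reports no verdict.
The state is a dict: "time_s": time; "q": joint angles; "joint_velocities": joint speeds; "joint_efforts": joint torques, N m; "tcp_pos": TCP position; "ee_rot": TCP orientation; "ft_force": force on the tool from outside, world axes, zero at the start; "moment": the same for the moment, N m; "opening": finger opening in m.
Only numpy, scipy, OpenCV 4.12 (cv2) and the standard library are available. Lean on these libraries where they do the work, as an engineer would, in place of code of your own. Each camera call takes 0.05 s, during which the arm holds its last target.

## Task

One of the two battery packs in the bench charger has only been dropped in and stands proud: push it straight down until it sits fully home and its catches have sprung out under the rim. Then take the other pack, the one that was already fully seated: pinch its two side catches together, lift it straight up and out, and finish while still holding it upright by its catches in the air, its stem a good hand's breadth clear above the charger. Leave the engine parts and tools around the charger where they lie.

Things in the scene. Friction and masses are not known exactly. Their poses are not given: they have to be found in the camera images.
- charger: Grey two-bay bench charger, screwed down: 110 mm (x) by 200 mm (y) by 62 mm high, level. Origin: centre of its underside, on the bench; z up; the two bays lie 48 mm to either side of the centre along its y. Its flat top, 62 mm up, is where the body of a seated pack rests. Sockets 38 x 46 mm, deeper than the stems.
- bay_left (a point): Centre of the mouth of the bay at the charger's +y end, level with the charger's top.
- bay_right (a point): Centre of the mouth of the bay at the charger's -y end, level with the charger's top.
- proud_pack_grip (a point): Centre of the proud pack, midway between its two catch buttons: 18 mm below its top, 30 mm above its body's underside. z is up; the buttons face +x and -x, so fingers that pinch them close along x. May be in either bay; stands about 17 mm proud, hooks resting on the socket rim. A push of 5 to 10 N on the middle of its top takes it home, where this point is 92 mm above the bench.
- proud_pack_top (a point): Centre of the flat top of the proud battery pack. Both packs are alike: black plastic, 0.2 to 0.35 kg, a body 48 mm (x) by 72 mm (y) by 48 mm high, and under it a stem 36 x 44 mm, 45 mm long, in a socket of the charger. In the middle of each 72 mm side sits a ribbed grey catch button, 26 mm long, 20 mm high; 60 mm over both buttons, 50 mm when both are pressed in.
- proud_pack_stem (a point): Centre of the end of the proud pack's stem, 75 mm below the point between the buttons. z is up.
- seated_pack_grip (a point): Centre of the seated pack, midway between its two catch buttons: 18 mm below its top, 30 mm above its body's underside. z is up; the buttons face +x and -x, so fingers that pinch them close along x. In the other bay, fully home, this point 92 mm above the bench. Hooks hold it (1 mm play) until both buttons are pressed in; its stem is out after 45 mm of lift.
- seated_pack_top (a point): Centre of the flat top of the seated battery pack. Both packs are alike: black plastic, 0.2 to 0.35 kg, a body 48 mm (x) by 72 mm (y) by 48 mm high, and under it a stem 36 x 44 mm, 45 mm long, in a socket of the charger. In the middle of each 72 mm side sits a ribbed grey catch button, 26 mm long, 20 mm high; 60 mm over both buttons, 50 mm when both are pressed in.
- seated_pack_stem (a point): Centre of the end of the seated pack's stem, 75 mm below the point between the buttons. z is up.
- proud_pack_front (a joint): Inward travel of the catch button on the -x side of the proud pack (m): 0 = sprung out, 0.005 = fully pressed in. Spring: about 2.5 N to start, 5.5 N when fully in. When the pack is home its hook lies under the rim of the socket, and is clear of it from about 0.004.
- proud_pack_back (a joint): Inward travel of the catch button on the +x side of the proud pack (m): 0 = sprung out, 0.005 = fully pressed in. Spring: about 2.5 N to start, 5.5 N when fully in. When the pack is home its hook lies under the rim of the socket, and is clear of it from about 0.004.
- seated_pack_front (a joint): Inward travel of the catch button on the -x side of the seated pack (m): 0 = sprung out, 0.005 = fully pressed in. Spring: about 2.5 N to start, 5.5 N when fully in. When the pack is home its hook lies under the rim of the socket, and is clear of it from about 0.004.
- seated_pack_back (a joint): Inward travel of the catch button on the +x side of the seated pack (m): 0 = sprung out, 0.005 = fully pressed in. Spring: about 2.5 N to start, 5.5 N when fully in. When the pack is home its hook lies under the rim of the socket, and is clear of it from about 0.004.
- driver: Bystander: grey and black cordless driver without a pack, lying on its side beyond the charger's -y end; 165 x 155 x 54 mm. Origin: on the bench, under the motor housing.
- piston: Bystander: aluminium piston, 64 mm across, 50 mm high, standing crown up behind (+x of) the charger. Origin: centre of its underside.
- camshaft: Bystander: steel camshaft, 240 mm long, 36 mm high, lying along y. Origin: on the bench, under its middle.
- tappet: Bystander: steel bucket tappet, 28 mm across, 25 mm high, just behind the charger. Origin: centre of its underside.
- wrench: Bystander: steel wrench, 170 mm long, lying flat in front (-x) of the charger. Origin: centre of its underside.
- spray_can: Bystander: capped aluminium spray can, 60 mm across, 170 mm tall, standing behind the charger near its -y end. Origin: centre of its underside.
- parts_tray: Bystander: shallow steel tray of rocker arms, 200 x 115 x 26 mm, beyond the charger's +y end. Origin: centre of its underside.
Things that resemble listed ones, but are neither listed nor needed, are in the scene too. Leave any green look-alike of the charger alone. What is shaped like the part that bears proud_pack_grip but orange is not meant.

How it is judged:
By the outcome, as a careful person would: the job done as asked, in the order asked, and still so for the second after the job is handed in, while the arm keeps its last pose, push and grip.
It also fails if it takes over 42 s, if anything falls off the work surface, if the arm or the gripper's body presses on something with over 40 N, if the wrist force passes 120 N, or if a joint passes its speed limit or range.

## Working session

There is one attempt and no reset: what is moved stays moved. The work goes in short steps, Python scripts to look and compute and a shell command to move; the robot and the scene stay as the last step left them, time stands still between calls to the robot, and variables do not carry over. Pictures are saved under pics/ and viewed, and the job is handed in when it is done.

```bash
ls; mkdir -p pics; python3 - <<'E'
from cell import robot
import cv2,numpy as np
s=robot.sense();print({k:np.round(v,3).tolist() for k,v in s.items()})
for n in("scene","top"):
    p,d=robot.capture(n);cv2.imwrite(f"pics/{n}0.png",p[:,:,::-1]);np.save(f"pics/{n}0.npy",d)
    m=robot.camera_model(n);print(n,m)
print(robot.camera_model("wrist"))
E
```

```text
pics
{'time_s': 0.0, 'q': [-1.442, 0.088, 1.372, -0.0, 1.684, -0.103], 'joint_velocities': [-0.001, -0.002, -0.001, 0.001, 0.0, -0.0], 'joint_efforts': [0.0, -34.019, -30.242, 0.072, 0.033, -0.0], 'tcp_pos': [0.126, -0.535, 0.204], 'ee_rot': [[0.973, 0.23, -0.0], [0.23, -0.973, 0.002], [0.0, -0.002, -1.0]], 'ft_force': [-0.193, -0.136, -0.077], 'moment': [0.011, 0.033, -0.029], 'opening': 0.094}
scene {'fx': 450.9592493681395, 'fy': 450.9592493681395, 'cx': 257.06751903034143, 'cy': 190.5288321788147, 'camera_from_world': array([[ 0.86278766,  0.50543275, -0.0116276 , -0.49189515],
       [ 0.28124211, -0.49894609, -0.81972903, -0.03100049],
       [-0.42011944,  0.70398191, -0.5726335 ,  1.4754    ],
       [ 0.        ,  0.        ,  0.        ,  1.        ]])}
top {'fx': 429.71742090207516, 'fy': 429.71742090207516, 'cx': 255.23856183567904, 'cy': 193.03290123655353, 'camera_from_world': array([[ 0.01883661, -0.99934363,  0.03094343,  0.0146634 ],
       [-0.99775398, -0.02077845, -0.0636809 ,  0.51352403],
       [ 0.06428205, -0.0296744 , -0.99749047,  1.11090309],
       [ 0.        ,  0.        ,  0.        ,  1.        ]])}
{'fx': 301.062593161239, 'fy': 301.062593161239, 'cx': 257.1427053406508, 'cy': 194.252154438582, 'T_tool_cam': array([[-1.30364270e-03, -9.73544284e-01, -2.28494698e-01,
         6.51296190e-02],
       [ 9.99998635e-01, -1.03716475e-03, -1.28631040e-03,
         6.48658017e-04],
       [ 1.01529350e-03, -2.28496063e-01,  9.73544307e-01,
        -1.79108097e-01],
       [ 0.00000000e+00,  0.00000000e+00,  0.00000000e+00,
         1.00000000e+00]])}
```

View pics/scene0.png

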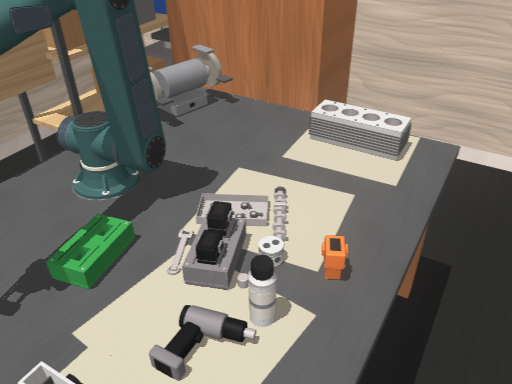

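View pics/top0.png

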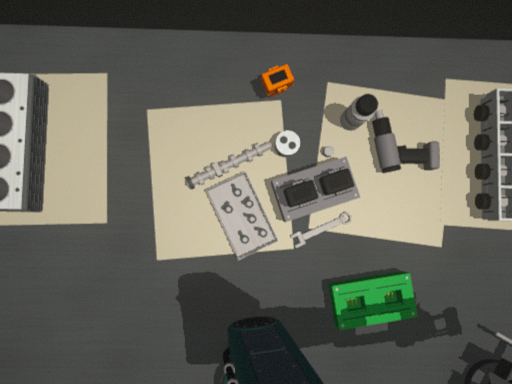

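The scene view shows the grey charger at (215,250) with its two black packs. The green charger at (92,248) and the orange pack at (335,257) are look-alikes. In the top view the charger is at (315,188), with packs at about (300,193) and (337,181). Next I'll measure the charger and the tops of both packs.

```bash
cat > h.py <<'E'
import numpy as np,cv2
from cell import robot
def world(m,u,v,d,T=None):
    c=np.stack([(u-m['cx'])/m['fx']*d,(v-m['cy'])/m['fy']*d,d],-1)
    if T is None: T=np.linalg.inv(m['camera_from_world'])
    return c@T[:3,:3].T+T[:3,3]
def cloud(m,d,T=None):
    v,u=np.mgrid[:384,:512]; return world(m,u,v,d,T)
E
python3 - <<'E'
from h import *
m=robot.camera_model("top");p=cv2.imread("pics/top0.png");d=np.load("pics/top0.npy")
W=cloud(m,d);g=p.astype(int)
cv2.imwrite("pics/topcrop.png",cv2.resize(p[140:235,250:375],None,fx=6,fy=6,interpolation=cv2.INTER_CUBIC))
roi=np.zeros((384,512),bool);roi[150:225,265:365]=1
z=W[...,2]
print(np.histogram(z[roi],bins=np.arange(-0.02,.16,.006)))
m2=roi&(z>.098)&(z<.14)
n,l,st,c=cv2.connectedComponentsWithStats(m2.astype(np.uint8))
for i in range(1,n):
    if st[i,4]>100:
        k=l==i; print(c[i],st[i],W[k].mean(0),np.median(z[k]), cv2.minAreaRect((W[k][:,:2]*1000).astype(np.float32)))
k=roi&(z>.052)&(d>0); print(cv2.minAreaRect((W[k][:,:2]*1000).astype(np.float32)))
ms=robot.camera_model("scene");ps=cv2.imread("pics/scene0.png")
cv2.imwrite("pics/scenecrop.png",cv2.resize(ps[190:290,170:270],None,fx=6,fy=6,interpolation=cv2.INTER_CUBIC))
E
```

```text
(array([   0,    0,  260, 2974,  496,   57,   21,   80,   31,   12,   16,
         81,   41, 1500,  511,   11,    9,   11,   20,   27,   84,  425,
        161,   99,  522,   25,    0,    0,    0]), array([-0.02 , -0.014, -0.008, -0.002,  0.004,  0.01 ,  0.016,  0.022,
        0.028,  0.034,  0.04 ,  0.046,  0.052,  0.058,  0.064,  0.07 ,
        0.076,  0.082,  0.088,  0.094,  0.1  ,  0.106,  0.112,  0.118,
        0.124,  0.13 ,  0.136,  0.142,  0.148,  0.154]))
[337.29906542 181.8364486 ] [321 169  34  27 642] [ 0.53845087 -0.1707794   0.1095272 ] 0.11008530752497936 ((538.8838500976562, -171.98001098632812), (60.36090850830078, 71.45952606201172), 19.21651268005371)
[300.78330893 193.69399707] [284 180  35  28 683] [ 0.50677219 -0.0801348   0.12551808] 0.12657958795654412 ((507.4190368652344, -81.78681945800781), (60.64396667480469, 72.50778198242188), 19.769819259643555)
((556.3951416015625, -116.19763946533203), (179.36605834960938, 201.5980987548828), 19.145496368408203)
```

```bash
python3 - <<'E'
import cv2,numpy as np
a=cv2.imread("pics/topcrop.png");b=cv2.imread("pics/scenecrop.png")
b=cv2.convertScaleAbs(b,alpha=1.6)
cv2.imwrite("pics/scenecrop2.png",b);cv2.imwrite("pics/topcrop2.png",cv2.convertScaleAbs(a,alpha=1.8))
E
```

```text
(no output)
```

View pics/scenecrop2.png

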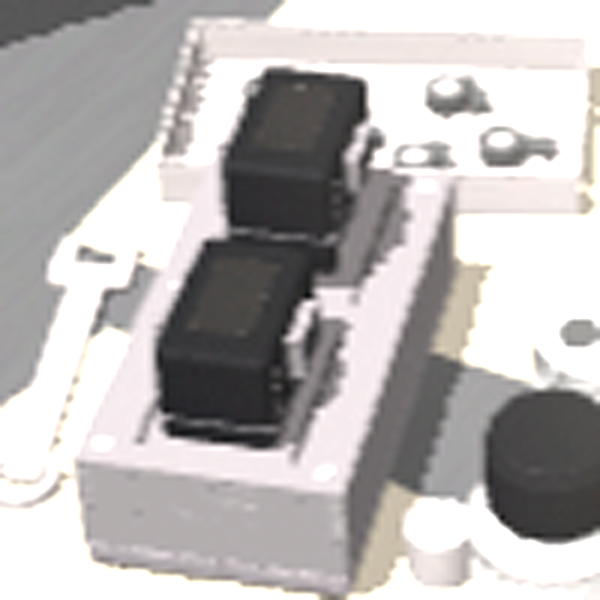

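View pics/topcrop2.png

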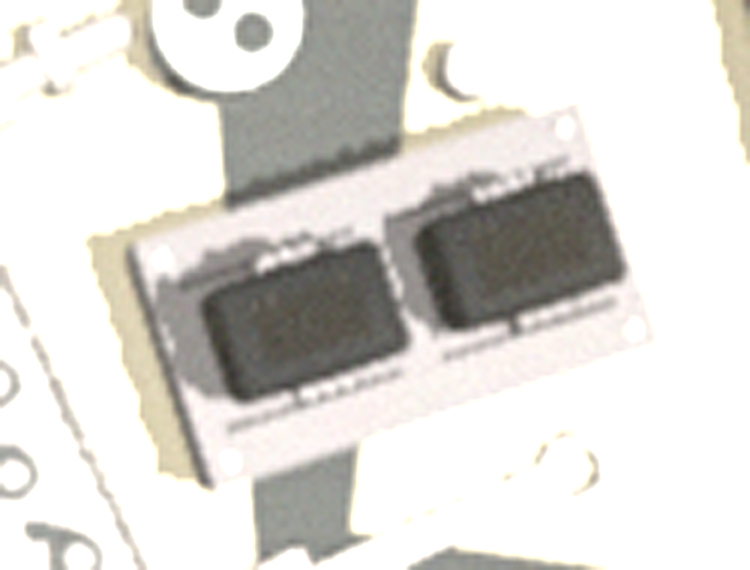

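The left-bay (+y) pack at top-view (300,193) has its top at z≈0.127, so it stands 17 mm proud. The right-bay pack at (337,182) has its top at 0.110, so it is seated. Their centres are 96 mm apart as expected, and the charger's yaw is about 19.2°. The enlarged crop shows both are black packs in the grey charger. The spray can is tall, so I'll check its distance from the gripper body and then work out the first move.

```bash
python3 - <<'E'
from h import *
m=robot.camera_model("top");d=np.load("pics/top0.npy");W=cloud(m,d);z=W[...,2]
roi=np.zeros(z.shape,bool);roi[85:135,335:385]=1
k=roi&(z>.15);print("can",W[k].mean(0),z[k].max(),np.ptp(W[k],axis=0))
th=np.radians(19.4);cx=np.array([np.cos(th),np.sin(th)]);cy=np.array([-np.sin(th),np.cos(th)])
can=W[k].mean(0)[:2];r=can-[.539,-.172];print("can rel seated, charger axes",r@cx,r@cy)
# charger top
roi[:]=0;roi[150:225,265:365]=1
k=roi&(z>.056)&(z<.068)&(d>0)
n,l,st,c=cv2.connectedComponentsWithStats(k.astype(np.uint8));i=1+st[1:,4].argmax();print(cv2.minAreaRect((W[l==i][:,:2]*1000).astype(np.float32)))
s=robot.sense();R=s['ee_rot'];t=np.array([.507,-.081,.26]);print("delta cm",R.T@(t-s['tcp_pos'])*100)
ph=np.arctan2(R[1,0],R[0,0]);print("turn",ph-(th+np.pi/2))
E
```

```text
can [ 0.71172487 -0.22335869  0.17630753] 1.1403631819773192 [0.29936799 0.31035534 0.99029214]
can rel seated, charger axes 0.14585865374827345 -0.1058151736527872
((523.7068481445312, -127.66326904296875), (110.01085662841797, 201.63265991210938), 19.29730796813965)
delta cm [ 47.47985217 -35.43284415  -5.48025428]
turn -1.6776144181733332
```

```bash
python3 -m creep '{"delta_pos":[[4,-3,-2],[9,-6.5,-4],[14,-10,-5.5],[19,-14,-5.5],[24,-18,-5.5]],"turn":[-0.16,-0.33,-0.5,-0.67,-0.84]}' 1; python3 - <<'E'
from h import *
s=robot.sense();R=s['ee_rot'];print(s['tcp_pos'],s['q']);print(R.T@(np.array([.508,-.0824,.26])-s['tcp_pos'])*100, np.arctan2(R[1,0],R[0,0])-np.radians(109.3))
E
```

```text
time_s: 0.72
tcp_pos: [0.3163, -0.3073, 0.2604]
ee_rot: [[0.474, 0.88, 0.0], [0.88, -0.474, -0.0], [-0.0, 0.0, -1.0]]
ft_force: [0.9, -0.2, -0.5]
opening: 0.0473
[ 0.31633479 -0.3072796   0.26037699] [-8.99695434e-01 -1.61931829e-01  1.50392326e+00  1.53123948e-04
  1.79923008e+00 -4.05761158e-01]
[28.88658323  6.21522153  0.03991049] -0.8307481207342713
```

```bash
python3 -m creep '{"delta_pos":[[5.8,1.2,0],[11.6,2.4,0],[17.4,3.7,0],[23.2,5,0],[28.9,6.2,0]],"turn":[-0.166,-0.332,-0.498,-0.664,-0.831]}';python3 -m creep '{"delta_pos":[[0,0,0],[0,0,0]],"turn":[0,0]}'; python3 - <<'E'
from h import *
s=robot.sense();R=s['ee_rot'];print(R.T@(np.array([.508,-.0824,.26])-s['tcp_pos'])*100, np.degrees(np.arctan2(R[1,0],R[0,0])))
p,d=robot.capture("wrist");m=robot.camera_model("wrist")
T=np.eye(4);T[:3,:3]=R;T[:3,3]=s['tcp_pos'];T=T@m['T_tool_cam']
W=cloud(m,d,T);z=W[...,2]
cv2.imwrite("pics/w1.png",p[:,:,::-1]);np.savez("pics/w1",d=d,W=W)
near=np.hypot(W[...,0]-.5237,W[...,1]+.1277)<.13
for lo,hi in((.119,.135),(.1035,.117)):
    k=near&(z>lo)&(z<hi)&(d>0)
    n,l,st,c=cv2.connectedComponentsWithStats(k.astype(np.uint8));i=1+st[1:,4].argmax();q=l==i
    print(c[i],st[i],np.median(z[q]),cv2.minAreaRect((W[q][:,:2]*1000).astype(np.float32)))
E
```

```text
time_s: 1.35
tcp_pos: [0.509, -0.0831, 0.26]
ee_rot: [[-0.331, 0.944, -0.001], [0.944, 0.331, -0.0], [0.0, -0.001, -1.0]]
ft_force: [0.4, -1.0, 0.3]
opening: 0.0004
time_s: 1.6
tcp_pos: [0.5077, -0.0851, 0.2599]
ee_rot: [[-0.325, 0.946, -0.002], [0.946, 0.325, -0.0], [0.0, -0.002, -1.0]]
ft_force: [-0.6, -1.4, -0.1]
opening: 0.0004
[ 0.24660718  0.11283957 -0.01082391] 108.98888348423436
[258.98505435 182.24966033] [ 236  150   48   66 2944] 0.12626829631068925 ((507.99664306640625, -81.27963256835938), (50.41192626953125, 70.614990234375), 18.84015464782715)
[259. 149.] [241 149  37   1  37] 0.11244991352933592 ((496.00164794921875, -47.97483444213867), (39.10466384887695, 0.4011925458908081), 19.03664779663086)
```

View pics/w1.png

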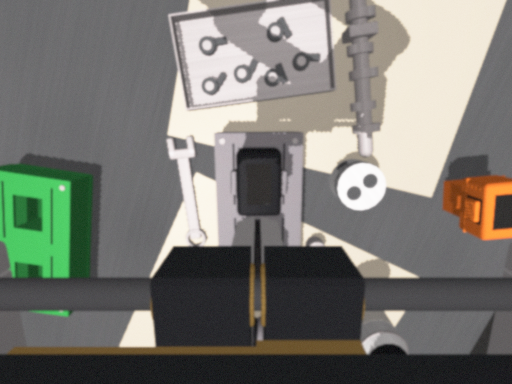

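The wrist view shows the proud black pack at (259,182), in the grey charger. The orange pack at (490,207) and the green charger at (45,235) are well away. The wrist fix puts its centre at (0.508,−0.081), which agrees with the top camera. With the fingers shut, I'll descend.

```bash
python3 -m creep '{"delta_pos":[[0.3,0.1,4],[0.3,0.1,8],[0.3,0.1,11],[0.3,0.1,12],[0.3,0.1,12]],"turn":[0,0,0,0,0]}';python3 -m creep '{"delta_pos":[[0,0,0.4],[0,0,0.8],[0,0,1.2],[0,0,1.5],[0,0,1.7]],"turn":[0,0,0,0,0]}'
```

```text
time_s: 2.28
tcp_pos: [0.5077, -0.0827, 0.1407]
ee_rot: [[-0.324, 0.946, -0.0], [0.946, 0.324, -0.0], [-0.0, -0.0, -1.0]]
ft_force: [-0.3, -0.2, 0.0]
opening: 0.0004
time_s: 2.9
tcp_pos: [0.5088, -0.0818, 0.1243]
ee_rot: [[-0.326, 0.945, 0.002], [0.945, 0.326, -0.0], [-0.001, 0.002, -1.0]]
ft_force: [0.4, -0.1, 5.7]
opening: 0.0007
```

```bash
python3 -m creep '{"delta_pos":[[0,0,0.3],[0,0,0.6],[0,0,0.8],[0,0,1.0],[0,0,1.0]],"turn":[0,0,0,0,0]}'
```

```text
time_s: 3.52
tcp_pos: [0.5079, -0.0817, 0.113]
ee_rot: [[-0.326, 0.945, -0.001], [0.945, 0.326, -0.0], [0.0, -0.001, -1.0]]
ft_force: [-0.3, -0.7, 1.0]
opening: 0.0007
```

```bash
python3 -m creep '{"delta_pos":[[0,0,0.1],[0,0,0.2],[0,0,0.3],[0,0,0.3]],"turn":[0,0,0,0]}'; python3 -m creep '{"delta_pos":[[0,0,0.1],[0,0,0.2],[0,0,0.2]],"turn":[0,0,0]}'
```

```text
time_s: 4.03
tcp_pos: [0.5078, -0.0816, 0.1103]
ee_rot: [[-0.326, 0.945, -0.001], [0.945, 0.326, 0.0], [0.0, -0.001, -1.0]]
ft_force: [-0.2, 0.0, 1.6]
opening: 0.0002
time_s: 4.4
tcp_pos: [0.5079, -0.0817, 0.1102]
ee_rot: [[-0.326, 0.945, 0.0], [0.945, 0.326, -0.0], [-0.0, -0.0, -1.0]]
ft_force: [-4.6, 0.6, 10.2]
opening: 0.0003
```

It bottoms out at z=0.110 and the force is rising. I'll press slightly more, then retreat and look.

```bash
python3 -m creep '{"delta_pos":[[0,0,0.1],[0,0,0.2],[0,0,0.2]],"turn":[0,0,0]}'; python3 -m creep '{"delta_pos":[[0,0,-2],[0,0,-6],[0,0,-10.5],[0,0,-15],[0,0,-15]],"turn":[0,0,0,0,0]}' 0; python3 - <<'E'
from h import *
s=robot.sense();R=s['ee_rot']
p,d=robot.capture("wrist");m=robot.camera_model("wrist")
T=np.eye(4);T[:3,:3]=R;T[:3,3]=s['tcp_pos'];T=T@m['T_tool_cam']
W=cloud(m,d,T);cv2.imwrite("pics/w2.png",p[:,:,::-1])
def packs(W,d,name):
    z=W[...,2]
    for c0 in((.508,-.082),(.5396,-.1725)):
        k=(np.hypot(W[...,0]-c0[0],W[...,1]-c0[1])<.046)&(z>.1)&(z<.14)&(d>0)
        n,l,st,c=cv2.connectedComponentsWithStats(k.astype(np.uint8));
        if n<2: continue
        i=1+st[1:,4].argmax();q=l==i
        print(name,c[i],st[i],np.median(z[q]),cv2.minAreaRect((W[q][:,:2]*1000).astype(np.float32)))
packs(W,d,"wrist")
for nme in("top","scene"):
    p,d=robot.capture(nme);cv2.imwrite(f"pics/{nme}1.png",p[:,:,::-1]);packs(cloud(robot.camera_model(nme),d),d,nme)
    if nme=="scene":cv2.imwrite("pics/scrop1.png",cv2.convertScaleAbs(cv2.resize(p[190:290,170:270,::-1],None,fx=6,fy=6,interpolation=cv2.INTER_CUBIC),alpha=1.6))
E
```

```text
time_s: 4.78
tcp_pos: [0.5079, -0.0817, 0.1102]
ee_rot: [[-0.326, 0.945, 0.001], [0.945, 0.326, -0.001], [-0.001, 0.001, -1.0]]
ft_force: [-6.2, 1.8, 16.6]
opening: 0.0009
time_s: 5.4
tcp_pos: [0.51, -0.0822, 0.2607]
ee_rot: [[-0.326, 0.945, 0.008], [0.945, 0.326, -0.002], [-0.005, 0.007, -1.0]]
ft_force: [-0.1, 0.4, -0.7]
opening: 0.0468
wrist [254.21649843 180.83501566] [ 228  150   53   63 2873] 0.10964501875329835 ((506.6130065917969, -82.27510070800781), (59.68965148925781, 71.2579116821289), 18.651657104492188)
wrist [255.6124031  254.34350775] [ 231  230   50   48 2064] 0.10956758496436356 ((537.1519775390625, -165.593017578125), (60.066619873046875, 58.636131286621094), 17.777141571044922)
top [291.52093023 193.75813953] [284 182  16  26 215] 0.10996351412938998 ((508.98358154296875, -56.00809860229492), (30.731760025024414, 64.11579895019531), 73.71035766601562)
scene [219.46559633 217.02522936] [207 206  26  23 436] 0.11182779202722959 ((509.07135009765625, -83.67747497558594), (60.102901458740234, 75.6353759765625), 14.936198234558105)
scene [209.30326296 241.81381958] [196 230  27  25 521] 0.1117931708436829 ((541.7117309570312, -172.7304229736328), (60.248287200927734, 73.75979614257812), 19.21453094482422)
```

View pics/scrop1.png

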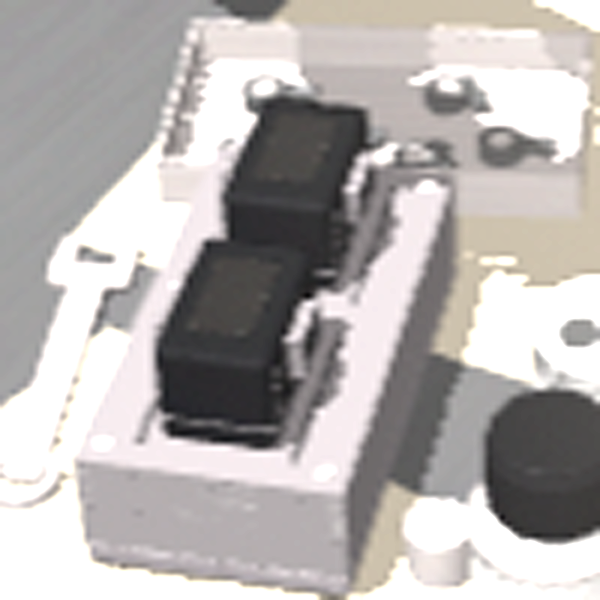

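The scene crop now shows both packs level, with tops at about 0.110 in all views and the pushed pack 60 mm over its buttons, so its catches have sprung out. Next is the seated pack, 96 mm along the charger's −y.

```bash
python3 -m creep '{"delta_pos":[[-5,0,0],[-9.6,0,0],[-9.6,0,0],[-9.6,0,0],[-9.6,0,0]],"turn":[0,0,0,0,0]}' 0; python3 - <<'E'
from h import *
s=robot.sense();R=s['ee_rot']
p,d=robot.capture("wrist");m=robot.camera_model("wrist")
T=np.eye(4);T[:3,:3]=R;T[:3,3]=s['tcp_pos'];T=T@m['T_tool_cam']
W=cloud(m,d,T);cv2.imwrite("pics/w3.png",p[:,:,::-1]);z=W[...,2]
for c0 in((.508,-.082),(.5396,-.1725)):
    k=(np.hypot(W[...,0]-c0[0],W[...,1]-c0[1])<.046)&(z>.1)&(z<.14)&(d>0)
    n,l,st,c=cv2.connectedComponentsWithStats(k.astype(np.uint8));i=1+st[1:,4].argmax();q=l==i
    r=cv2.minAreaRect((W[q][:,:2]*1000).astype(np.float32));print(c[i],st[i],np.median(z[q]),r)
    print("delta to it (cm)",R.T@(np.append(np.array(r[0])/1000,.077)-s['tcp_pos'])*100)
print(s['opening'])
E
```

```text
time_s: 6.18
tcp_pos: [0.5391, -0.1713, 0.2561]
ee_rot: [[-0.327, 0.945, -0.001], [0.945, 0.327, 0.001], [0.001, -0.001, -1.0]]
ft_force: [-0.2, 0.6, -0.1]
opening: 0.0943
[256.71864407  94.39237288] [ 228   59   58   72 3540] 0.10977896450182575 ((506.903076171875, -82.55679321289062), (60.39155197143555, 70.69773864746094), 19.06856346130371)
delta to it (cm) [ 9.42062241 -0.12640775 17.91520713]
[257.84154323 183.84946607] [ 231  153   54   64 2903] 0.10964942795555654 ((539.0333251953125, -172.61761474609375), (60.01365280151367, 72.2759017944336), 20.0377140045166)
delta to it (cm) [-0.14102089 -0.03718929 17.90731537]
0.09434529002798536
```

View pics/w3.png

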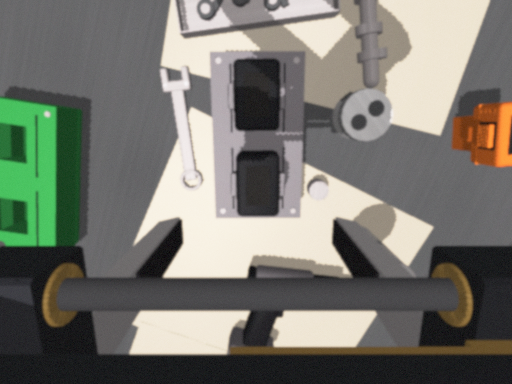

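The wrist view shows both packs in the grey charger: the pushed one at (257,94) and the target at (258,184), with the open fingers on either side. The centre is within 1.5 mm. I'll descend, stop with the pads at button height, and pinch.

```bash
python3 -m creep '{"delta_pos":[[-0.1,0,5],[-0.1,0,10],[-0.1,0,14],[-0.1,0,17],[-0.1,0,18]],"turn":[0,0,0,0,0]}' 0; python3 -m creep '{"delta_pos":[[0,0,0],[0,0,0],[0,0,0]],"turn":[0,0,0]}'
```

```text
time_s: 6.85
tcp_pos: [0.5384, -0.172, 0.0744]
ee_rot: [[-0.327, 0.945, -0.003], [0.945, 0.327, 0.002], [0.003, -0.003, -1.0]]
ft_force: [0.1, -0.7, 0.8]
opening: 0.094
time_s: 7.22
tcp_pos: [0.5408, -0.1738, 0.0782]
ee_rot: [[-0.326, 0.945, 0.003], [0.945, 0.326, -0.001], [-0.002, 0.002, -1.0]]
ft_force: [0.3, 0.3, 0.5]
opening: 0.0941
```

```bash
python3 -m creep '{"delta_pos":[[0,0,0.2],[0,0,0.2],[0,0,0.2]],"turn":[0,0,0]}'; python3 -m creep '{"delta_pos":[[0,0,0],[0,0,0],[0,0,0],[0,0,0],[0,0,0]],"turn":[0,0,0,0,0]}' 1 30;python3 -m creep '{"delta_pos":[[0,0,0],[0,0,0],[0,0,0],[0,0,0],[0,0,0]],"turn":[0,0,0,0,0]}'
```

```text
time_s: 7.6
tcp_pos: [0.5398, -0.1735, 0.0744]
ee_rot: [[-0.326, 0.945, -0.0], [0.945, 0.326, -0.0], [-0.0, -0.0, -1.0]]
ft_force: [-0.7, -0.2, 0.2]
opening: 0.0941
time_s: 8.22
tcp_pos: [0.54, -0.1734, 0.0748]
ee_rot: [[-0.326, 0.945, 0.001], [0.945, 0.326, -0.0], [-0.0, 0.001, -1.0]]
ft_force: [-1.2, 1.2, -0.2]
opening: 0.0478
time_s: 8.85
tcp_pos: [0.54, -0.1735, 0.0748]
ee_rot: [[-0.326, 0.945, 0.001], [0.945, 0.326, -0.0], [-0.0, 0.001, -1.0]]
ft_force: [1.6, -0.0, 2.7]
opening: 0.048
```

Opening is 48 mm, against 50 mm with both catches pressed in, so it's near what I expect. I'll do a small test lift and watch the force.

```bash
python3 -m creep '{"delta_pos":[[0,0,-0.1],[0,0,-0.2],[0,0,-0.3],[0,0,-0.4],[0,0,-0.4]],"turn":[0,0,0,0,0]}'
```

```text
time_s: 9.48
tcp_pos: [0.5396, -0.1735, 0.0784]
ee_rot: [[-0.326, 0.945, -0.0], [0.945, 0.326, -0.0], [0.0, -0.0, -1.0]]
ft_force: [0.2, 0.0, -1.9]
opening: 0.0478
```

```bash
python3 -m creep '{"delta_pos":[[0,0,-0.8],[0,0,-1.6],[0,0,-2.4],[0,0,-3.2],[0,0,-4]],"turn":[0,0,0,0,0]}'; python3 - <<'E'
from h import *
p,d=robot.capture("scene");cv2.imwrite("pics/s4.png",cv2.convertScaleAbs(cv2.resize(p[160:300,150:300,::-1],None,fx=4,fy=4,interpolation=cv2.INTER_CUBIC),alpha=1.6))
E
```

```text
time_s: 10.1
tcp_pos: [0.5398, -0.1735, 0.1192]
ee_rot: [[-0.326, 0.945, 0.0], [0.945, 0.326, -0.0], [-0.0, 0.0, -1.0]]
ft_force: [0.1, -0.2, -2.1]
opening: 0.0478
```

View pics/s4.png

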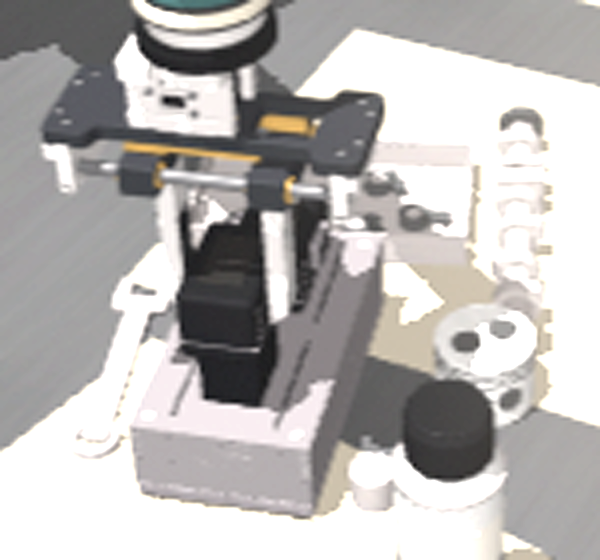

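The view shows the pack rising upright between the fingers, with its stem emerging at about (235,370) in the crop. I'll keep lifting straight up.

```bash
python3 -m creep '{"delta_pos":[[0,0,-2],[0,0,-4],[0,0,-6.5],[0,0,-9],[0,0,-11.5]],"turn":[0,0,0,0,0]}';python3 -m creep '{"delta_pos":[[0,0,-2],[0,0,-3.5],[0,0,-4.5],[0,0,-5],[0,0,-5]],"turn":[0,0,0,0,0]}';python3 -m creep '{"delta_pos":[[0,0,0],[0,0,0],[0,0,0],[0,0,0],[0,0,0]],"turn":[0,0,0,0,0]}'; python3 - <<'E'
from h import *
for n in("scene","top"):
    p,d=robot.capture(n);cv2.imwrite(f"pics/{n}5.png",p[:,:,::-1])
    W=cloud(robot.camera_model(n),d);z=W[...,2]
    if n=="scene":
        cv2.imwrite("pics/s5.png",cv2.convertScaleAbs(cv2.resize(p[110:290,150:300,::-1],None,fx=3.3,fy=3.3,interpolation=cv2.INTER_CUBIC),alpha=1.5))
        k=(np.hypot(W[...,0]-.5396,W[...,1]+.1735)<.045)&(z>.1)&(z<.3);print("held zmin",np.percentile(z[k],[0.5,2,50]))
        k=(np.hypot(W[...,0]-.508,W[...,1]+.082)<.03)&(z>.08)&(z<.15);print("pushed top",np.percentile(z[k],[50,90]))
E
```

```text
time_s: 10.78
tcp_pos: [0.5397, -0.1734, 0.2343]
ee_rot: [[-0.326, 0.945, -0.0], [0.945, 0.326, -0.0], [0.0, -0.0, -1.0]]
ft_force: [0.3, -0.7, -1.6]
opening: 0.0475
time_s: 11.4
tcp_pos: [0.5398, -0.1734, 0.2833]
ee_rot: [[-0.326, 0.945, -0.0], [0.945, 0.326, 0.0], [0.0, -0.0, -1.0]]
ft_force: [0.2, 0.2, -3.4]
opening: 0.0477
time_s: 12.02
tcp_pos: [0.5398, -0.1734, 0.2834]
ee_rot: [[-0.326, 0.945, -0.0], [0.945, 0.326, -0.0], [-0.0, -0.0, -1.0]]
ft_force: [0.5, -0.2, -2.2]
opening: 0.0477
held zmin [0.22865551 0.23016958 0.26344036]
pushed top [0.11260652 0.11459657]
```

View pics/s5.png

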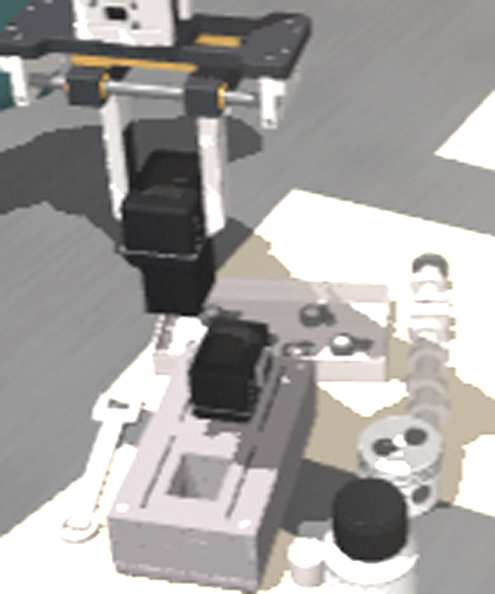

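View pics/top5.png

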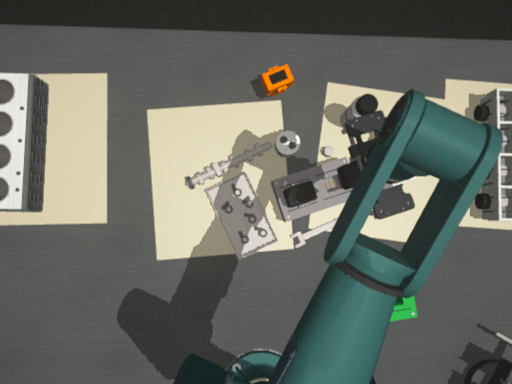

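The pack hangs upright with its stem end at z≈0.23, about 165 mm above the charger. The right bay at (200,475) in the crop is empty, the pushed pack is still home, and no bystander has moved. I'll hand in.

```bash
python3 - <<'E'
from cell import robot
print(robot.hand_in())
E
```

```text
the job is handed in; nothing more can be done
None
```

The job is done and was handed in at about 12 s on the robot's clock. I pushed the proud pack in the +y bay home, then pinched the other pack's catches at 30 N and lifted it straight up and out. It was still held when I handed in.

- **Pushed pack:** the push stopped at z=0.110, the seated height, and I pressed to 16.6 N to be sure. Afterwards its top measured 0.110, level with the other pack, and it was 60 mm across the buttons, so its catches had sprung out. The final scene-camera check put its top at 0.1126. That camera also read about 2 mm high on both packs earlier, so I take it as still home.
- **Held pack:** it hangs upright with the stem end at about z=0.23, roughly 165 mm above the charger top. The wrist force of 2–3 N matches the pack's weight.
- **Finger opening:** it read 47.7 mm where 50 mm was expected with both catches pressed in. I put this down to pad compliance or sensor offset, and the pack came out freely with no snag.
- **Bystanders:** none had visibly moved in the last pictures. I compared them by eye and did not measure them, and the arm hid part of the driver and the green charger in the top view.

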